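# Put the tin away in the top drawer

## Robot

A 6-joint arm with a two-finger parallel gripper is mounted at the origin on a cart in front of the work surface, level with it; the furniture and walls round the work are solid. World frame = base frame: x ahead of the robot, y to its left, z up, the work surface at z = 0. Lengths are in m, angles in rad, forces in N, time in s.
With the tool pointing down it reaches from about 0.325 to 0.85 m from the base axis. Payload 4.4 kg.
Tool frame: the origin (TCP) lies at the very end of the fingers, on their centre line; the grasp point (between the pads) lies 19 mm behind it (arm.pinch_z is the distance from the TCP to the grasp point, in m); y points along the fingers, x is the direction in which the jaws open and shut, and the axes are right-handed (so a half turn about y gives the same grasp; the last joint's range is limited). The gripper opens to 94 mm and grips with 3 to 60 N. Pads are 16 mm wide; open, the fingers measure 119 mm over their backs; the gripper's body (75 mm by 177 mm) begins 78 mm behind the grasp point.
Start: joints at [-1.274, 0.207, 1.542, -0, 1.393, -0.15], TCP at [0.249, -0.518, 0.205] pointing down, gripper open.
Joint ranges: [-2.73, 2.73], [-0.86, 2.22], [0.23, 2.46], [-1.11, 4.25], [0.08, 2.63], [-2.82, 2.82]. Speed limits (rad/s): [2.79, 2.79, 3.14, 3.14, 3.14, 3.14].

## Interface

Orientations are given as [roll, pitch, yaw] about the fixed x, y, z axes, in that order (R = Rz(yaw) Ry(pitch) Rx(roll)).
In Python, from plant import arm gives the robot as it stands.
- The arm moves only by the shell command python3 -m inch 'ROWS' [FORCE]. ROWS is JSON, a list of rows, each a list of 3 entries, a list of its own where there are three numbers: the shift along the tool's x, y, z in cm, then the turn, a rotation vector about the tool's x, y, z in degrees, then the opening, from -1 (shut) to 1 (fully open). In form: [[[dx, dy, dz], [wx, wy, wz], grip], ...]. A call has 1 to 12 rows; each row shifts and turns the commanded pose from where the row before left it, along the tool's axes as they then stand; what a row does not reach is not made up. A row lasts 1/8 s, in which the tool goes at most 62.5 mm and 10.7 degrees, less where a joint would pass 70% of its speed; a pose out of reach is approached as far as the arm can. A call with a gripper value outside its range is refused whole. The fingers move at their own pace and stop on an object; FORCE is the grip in N (left out, the last holds). Time passes only in rows, so rows that do not move let the fingers close. It gives the time, the measured TCP pose, the force and the opening at its end, in the units of the state.
- arm.read_state(): the state, without advancing time (a new reading comes with each control period).
- arm.snapshot(name): name is "scene" or "top" or "wrist"; returns (picture, depth): 384x512x3 uint8, red, green, blue; 384x512 float32, m along the optical axis (not along the pixel's ray), 0 where there is no reading.
- arm.calibration(name): a dict with "fx", "fy", "cx", "cy" (pixels), "world_to_cam" (4x4, takes a point from world to camera coordinates). Camera axes: x right, y down, z forward; pixel columns grow to the right and rows downward; lengths in m; the calibration is good to about 2 mm. The wrist camera is an equidistant fisheye: a pixel r from the principal point sees the ray r / f radians off the axis. A picture is of the moment at which its call begins: read the wrist's pose just before it. calibration takes no time and is no camera call; for the wrist camera it gives the pose at the moment of the call.
- arm.sign_off(): hands the job in, once; it reports no verdict.
The state is a dict: "t": time; "joint_pos": joint angles; "joint_velocities": joint speeds; "joint_torque": joint torques, N m; "tool_pos": TCP position; "ee_rot": TCP orientation; "ft_force": force on the tool from outside, world axes, zero at the start; "moment": the same for the moment, N m; "gripper_width": finger opening in m.
Only numpy, scipy, OpenCV 4.12 (cv2) and the standard library are available. Lean on these libraries where they do the work, as an engineer would, in place of code of your own. Each camera call takes 0.05 s, during which the arm holds its last target. There are 200 camera calls.

## Task

Put the flat tin that stands on edge in the desktop sorter away in the steel cabinet: pull the cabinet's top drawer out all the way to its stop, set the tin down in it flat on the drawer's floor with the lid up, next to the loupe that is in there, and push the drawer fully shut again. The tin must already lie flat, lid up, when it goes into the drawer (lay it down on the desk and take it again across its width), and must be set down, not dropped or tipped over in there; leave the loupe standing in the drawer and everything else on the desk where it is.

Things in the scene. Friction and masses are not known exactly. Their poses are not given: they have to be found in the camera images.
- tin_center (a point): Flat shut metal tin, 62 x 95 x 22 mm, 90 g; the point is its centre. Own z: out of the lid; x: across the 62 mm (hinge side +x); y: along the 95 mm. At the start it stands on its long hinge edge in one of the sorter's slots (z level, x down), lid looking away from the robot (sorter's +x), top edge about 66 mm above the desk, 39 mm of it above the slot walls.
- sorter: Fixed dark steel desktop sorter, 128 (x) x 118 (y) mm, floor 5 mm thick; origin under its centre on the desk. Two slots run along its y, centred at x = -38 and +38 mm, 27 mm wide, 108 mm long, walls up to 27 mm above the desk. The tin stands in one, a roll of tape in the other.
- tape_roll_center (a point): Bystander: roll of masking tape standing on its rim in the sorter's other slot, 104 mm across, 25 mm thick (its own z is the axis of the roll); the point is its centre, about 57 mm above the desk.
- parts_cabinet_drawer_2 (a joint): How far the cabinet's top drawer is out, m: 0 = shut, 0.12 = at its stop. Slides with light friction (under 2 N) and stays where it is left.
- drawer_lip (a point): Centre of the top drawer's finger lip, moves with it: a ledge 60 mm wide (y), 11 mm out from the panel, 4 mm thick, front edge turned down (8 mm high in all). It is 141 mm above the desk, 49 mm below the cabinet's top, 5.5 mm before the panel; pinch it across its 60 mm from above, hand leaning back. Axes as the cabinet: x into it (the drawer comes out along -x), y left.
- drawer_floor (a point): Point on the drawer's floor, moves with it: centre line, 61 mm behind the panel's front, 128 mm above the desk. Axes as the cabinet. Inside, y is -85 to +85 mm and x -59 to +102 mm; at the stop, x = -59 to +59 mm is clear of the cabinet. Panel top 56 mm, side walls 48 mm, cabinet roof 59 mm above this floor.
- cabinet_top (a point): Grey steel cabinet with three drawers one above another, 171 mm deep (181 with lips), 185 mm wide, 190 mm high, fixed: this point is the middle of the front edge of its top. x points into the cabinet, y left. Only the top drawer moves.
- loupe_center (a point): Bystander: round black loupe, 37 mm across, 34 mm high, standing in the left (+y) part of the top drawer, 54 to 64 mm off the drawer's centre line, its centre; it rides with the drawer.
- tool_cup_center (a point): Bystander: empty grey cup, 78 mm across, 96 mm high; its centre.
- stapler_center (a point): Bystander: desk stapler, 30 x 136 x 49 mm (long along its y); its centre.
- spring_clamp_center (a point): Bystander: spring clamp lying flat, 48 x 105 x 17 mm (long along its y); its centre.
- tape_measure_center (a point): Bystander: pocket tape measure, 62 x 73 x 35 mm; its centre.
- ink_bottle_center (a point): Bystander: small bottle, 39 mm across, 90 mm high, standing; its centre.
- marker_center (a point): Bystander: felt marker lying flat, 16 x 132 x 18 mm (long along its y); its centre.

How it is judged:
By the outcome, as a careful person would: the job done as asked, in the order asked, and still so for the second after the job is handed in, with the robot touching nothing.
It also fails if it takes over 72 s, if anything falls off the work surface, if the arm or the gripper's body presses on something with over 40 N, if the wrist force passes 120 N, or if a joint passes its speed limit or range.

## Working session

There is one attempt and no reset: what is moved stays moved. The work goes in short steps, Python scripts to look and compute and a shell command to move; the robot and the scene stay as the last step left them, time stands still between calls to the robot, and variables do not carry over. Pictures are saved under pics/ and viewed, about 8 in all and at most 12, crops included, and the job is handed in when it is done.

```bash
ls; mkdir -p pics; cat > h.py <<'E'
import numpy as np,cv2
from plant import arm
from scipy.spatial.transform import Rotation as R
def snap(n):
    c=arm.calibration(n);p,d=arm.snapshot(n);return p,d,c
def save(p,f): cv2.imwrite('pics/'+f,cv2.cvtColor(p,cv2.COLOR_RGB2BGR))
def cloud(d,c):
    v,u=np.indices(d.shape);X=np.stack([(u-c['cx'])/c['fx']*d,(v-c['cy'])/c['fy']*d,d,np.ones_like(d)],-1)
    W=X@np.linalg.inv(c['world_to_cam']).T;W=W[...,:3];W[d==0]=np.nan;return W
E
python3 - <<'E'
from h import *
for n in('scene','top'):
    p,d,c=snap(n);save(p,n+'0.png');np.savez(n+'0.npz',p=p,d=d,**c)
    print(n,c)
print(arm.read_state(),arm.pinch_z)
E
```

```text
pics
scene {'fx': 412.35289067382405, 'fy': 412.35289067382405, 'cx': 256.5520116220345, 'cy': 195.63031640039975, 'world_to_cam': array([[-0.77390418,  0.63329428,  0.0032658 ,  0.39524516],
       [ 0.55450302,  0.68009209, -0.47958435, -0.25916064],
       [-0.30593907, -0.36934144, -0.87748971,  1.43677641],
       [ 0.        ,  0.        ,  0.        ,  1.        ]])}
top {'fx': 362.1464752139829, 'fy': 362.1464752139829, 'cx': 254.05746346845055, 'cy': 187.26019763014665, 'world_to_cam': array([[-1.12390082e-02, -9.99936821e-01,  1.99096873e-04,
         3.46166710e-02],
       [-9.92851311e-01,  1.11357074e-02, -1.18837158e-01,
         5.50185957e-01],
       [ 1.18827433e-01, -1.53328538e-03, -9.92913738e-01,
         1.14861539e+00],
       [ 0.00000000e+00,  0.00000000e+00,  0.00000000e+00,
         1.00000000e+00]])}
{'t': 0.1, 'joint_pos': array([-1.27348704e+00,  2.07328327e-01,  1.54276524e+00, -2.54183204e-05,
        1.39348879e+00, -1.50497456e-01]), 'joint_velocities': array([ 1.39672798e-03, -9.37625256e-04, -3.41680387e-03, -7.47327430e-04,
        2.22729048e-04, -8.51285824e-05]), 'joint_torque': array([-4.52192407e-04, -3.71866035e+01, -2.82290733e+01,  7.00504496e-02,
        3.12044600e-02, -5.61613672e-05]), 'tool_pos': array([ 0.24874315, -0.51762968,  0.20443233]), 'ee_rot': array([-1.57052274,  0.00197096, -1.12298481]), 'ft_force': array([-0.32408287,  0.05719408,  0.26897072]), 'moment': array([-0.02205753, -0.00031459, -0.00883921]), 'gripper_width': 0.09424055216191647} 0.0188
```

View pics/scene0.png

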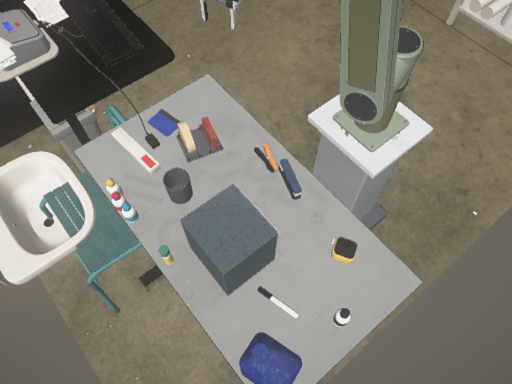

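View pics/top0.png

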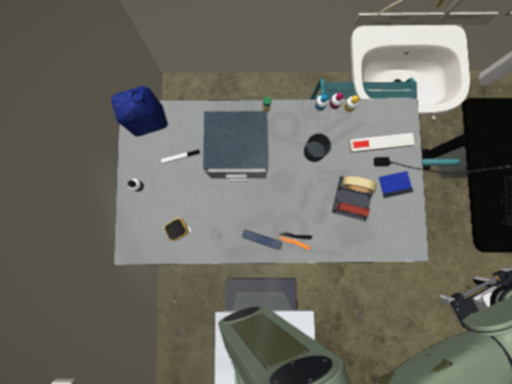

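Scene: red tin at scene (209,133) / top (352,211), tape beige behind it at (358,185); cabinet top face at top (235,143), lip at (237,177); stapler (262,239) and clamp (295,241) between robot and cabinet.

```bash
python3 - <<'E'
from h import *
for n in('scene','top'):
    z=np.load(n+'0.npz');p=z['p'];W=cloud(z['d'],z);print(n)
    hsv=cv2.cvtColor(p,cv2.COLOR_RGB2HSV)
    H,S,V=[hsv[...,i].astype(int) for i in range(3)]
    onT=(W[...,0]>.2)&(W[...,0]<.8)&(abs(W[...,1])<.6)
    def rep(name,m,h=None):
        P=W[m]; 
        if len(P)<5: print(name,len(P));return
        q=P[:,:2].astype(np.float32); r=cv2.minAreaRect(q)
        print(name,len(P),'mean',P.mean(0).round(4),'min',np.percentile(P,2,0).round(3),'max',np.percentile(P,98,0).round(3),'rect',np.round(r[0],4),np.round(r[1],3),round(r[2],1))
    sy=(W[...,1]<-.2)&(W[...,1]>-.42)&(W[...,0]>.3)&(W[...,0]<.52)&onT
    red=((H<8)|(H>172))&(S>110)&sy
    rep('tin',red);rep('tintop',red&(W[...,2]>.06))
    rep('tape',(H>10)&(H<28)&(S>60)&sy&(W[...,2]>.04))
    rep('sorter',(V<110)&(S<90)&sy&(W[...,2]>.018)&(W[...,2]<.034))
    cab=onT&(abs(W[...,2]-.19)<.006)&(abs(W[...,1])<.25)&(W[...,0]>.3)
    rep('cabtop',cab)
    lip=onT&(W[...,2]>.125)&(W[...,2]<.15)&(abs(W[...,1]-.06)<.06)&(W[...,0]<.5)&(W[...,0]>.3)
    rep('lip',lip)
    rep('desk',onT&(abs(W[...,2])<.012))
    # everything else
    m=(onT&(W[...,2]>.012)).astype(np.uint8)
    k,l,s,cc=cv2.connectedComponentsWithStats(m)
    for i in range(1,k):
        if s[i,4]>25: rep('obj%d'%i+str(cc[i].round()),l==i)
E
```

```text
scene
tin 217 mean [ 0.4805 -0.2787  0.0524] min [ 0.461 -0.325  0.016] max [ 0.497 -0.243  0.068] rect [ 0.4773 -0.2861] [0.092 0.023] 75.1
tintop 121 mean [ 0.4759 -0.287   0.0641] min [ 0.46  -0.326  0.06 ] max [ 0.493 -0.245  0.069] rect [ 0.4757 -0.2874] [0.089 0.021] 75.4
tape 0
sorter 28 mean [ 0.4909 -0.2732  0.0236] min [ 0.475 -0.339  0.019] max [ 0.507 -0.232  0.03 ] rect [ 0.4801 -0.2855] [0.106 0.032] 76.0
cabtop 4617 mean [0.6722 0.0843 0.1897] min [ 0.588 -0.008  0.186] max [0.753 0.171 0.193] rect [0.6665 0.0804] [0.187 0.178] 89.7
lip 0
desk 37341 mean [5.448e-01 5.290e-02 2.000e-04] min [ 0.313 -0.516 -0.005] max [0.792 0.479 0.007] rect [ 0.5439 -0.0151] [0.571 1.167] 5.4
obj1[204.  10.] 123 mean [ 0.2743 -0.5624  0.2439] min [ 0.262 -0.57   0.205] max [ 0.282 -0.555  0.281] rect [ 0.2715 -0.5625] [0.018 0.024] 85.1
obj2[232.  10.] 252 mean [ 0.238  -0.4555  0.2894] min [ 0.211 -0.483  0.215] max [ 0.263 -0.427  0.337] rect [ 0.2425 -0.4671] [0.05  0.074] 33.3
obj3[362.  52.] 4936 mean [0.2166 0.0282 0.442 ] min [ 0.201 -0.034  0.247] max [0.235 0.08  0.581] rect [
[... 4024 characters left out ...]
392 mean [0.4172 0.281  0.034 ] min [0.386 0.248 0.02 ] max [0.45  0.316 0.04 ] rect [0.4174 0.2828] [0.062 0.066] 27.8
obj15[261. 239.] 328 mean [0.3828 0.0074 0.0479] min [ 0.358 -0.051  0.034] max [0.409 0.065 0.053] rect [0.3824 0.0054] [0.133 0.026] 71.1
obj16[296. 239.] 232 mean [ 0.381  -0.1064  0.0163] min [ 0.352 -0.153  0.013] max [ 0.401 -0.056  0.02 ] rect [ 0.3759 -0.1049] [0.105 0.046] 83.7
obj17[469. 336.] 7205 mean [ 0.2345 -0.3429  0.556 ] min [ 0.201 -0.562  0.262] max [ 0.294 -0.187  0.682] rect [ 0.2261 -0.3856] [0.082 0.421] 15.4
obj18[282. 351.] 6156 mean [ 0.2273 -0.0043  0.6055] min [ 0.203 -0.073  0.287] max [0.247 0.074 0.768] rect [0.2204 0.0046] [0.026 0.177] 11.6
```

```bash
cat >> h.py <<'E'
def tool(lean,yaw):  # yaw=heading of jaw axis x; lean = tilt of approach (y axis) from down, towards +(-toolz)... about tool x
    return R.from_euler('z',yaw,degrees=True)*R.from_euler('x',-90,degrees=True)*R.from_euler('x',lean,degrees=True)
def goto(pos,Rt,cur=None):
    s=arm.read_state();p,r=(s['tool_pos'],R.from_euler('xyz',s['ee_rot'])) if cur is None else cur
    print('shift first (cm)',(r.inv().apply(np.array(pos)-p)*100).round(2),'then turn',np.degrees((r.inv()*Rt).as_rotvec()).round(1),'| shift after turn',(Rt.inv().apply(np.array(pos)-p)*100).round(2))
E
python3 - <<'E'
from h import *
for n in('scene','top'):
    z=np.load(n+'0.npz');W=cloud(z['d'],z)
    m=(W[...,2]>.128)&(W[...,2]<.152)&(abs(W[...,1]-.08)<.06)&(W[...,0]>.5)&(W[...,0]<.583)
    P=W[m];print(n,len(P));
    if len(P): print(np.percentile(P,[3,50,97],axis=0).round(4), np.sort(P[:,1])[[0,-1]])
    m=(W[...,2]>.06)&(W[...,2]<.175)&(abs(W[...,1]-.08)<.08)&(W[...,0]>.5)&(W[...,0]<.6)
    print(np.histogram(W[m][:,0],np.arange(.56,.6,.004)))
    m=(abs(W[...,2]-.19)<.004)&(abs(W[...,1]-.08)<.085)&(W[...,0]>.55)&(W[...,0]<.62);print('front edge',np.sort(W[m][:,0])[:6])
# lean check: jaw along y (yaw -90 or 90)
for y in(-90,90):
  for l in(-25,25): print(y,l,tool(l,y).as_matrix()[:,1].round(2))
goto([.57,.08,.24],tool(0,-90))
E
```

```text
scene 0
(array([ 0,  0,  0,  0, 23,  0,  0,  0,  0]), array([0.56 , 0.564, 0.568, 0.572, 0.576, 0.58 , 0.584, 0.588, 0.592,
       0.596]))
front edge [0.57890057 0.57971309 0.58001714 0.58043388 0.58084464 0.58515488]
top 100
[[0.5683 0.0312 0.1397]
 [0.5747 0.0803 0.1428]
 [0.578  0.1291 0.1479]] [0.02241156 0.13764115]
(array([  0,   1,  39,  40, 108,   4,  27,  25,  77]), array([0.56 , 0.564, 0.568, 0.572, 0.576, 0.58 , 0.584, 0.588, 0.592,
       0.596]))
front edge [0.57832606 0.57847138 0.5784965  0.5786368  0.57865551 0.57876494]
-90 -25 [-0.42 -0.   -0.91]
-90 25 [ 0.42  0.   -0.91]
90 -25 [ 0.42 -0.   -0.91]
90 25 [-0.42  0.   -0.91]
shift first (cm) [-39.97  -3.46  54.84] then turn [ 0.  25.7 -0.1] | shift after turn [-59.76  -3.56  32.13]
```

```bash
python3 -m inch '[[[0,-1.5,0],[0,8.57,0],1],[[0,-2,0],[0,8.57,0],1],[[0,-2,0],[0,8.57,0],1]]' 30; python3 -m inch '[[[-5.44,0,2.28],[0,0,0],1],[[-5.44,0,2.28],[0,0,0],1],[[-5.44,0,2.28],[0,0,0],1],[[-5.44,0,2.28],[0,0,0],1],[[-5.44,0,2.28],[0,0,0],1],[[-5.44,0,2.28],[0,0,0],1],[[-5.44,0,2.28],[0,0,0],1],[[-5.44,0,2.28],[0,0,0],1],[[-5.44,0,2.28],[0,0,0],1],[[-5.44,0,2.28],[0,0,0],1],[[-5.4,0,2.28],[0,0,0],1],[[0,0,0],[0,0,0],1]]'
python3 -m inch '[[[0,0,0],[10,0,0],1],[[0,0,0],[10,0,0],1],[[0,0,0],[5,0,0],1],[[0,0,0],[0,0,0],1]]'
python3 - <<'E'
from h import *
goto([.571,.08,.24],tool(25,-90)); goto([.571,.08,.135],tool(25,-90))
p,d,c=snap('wrist');save(p,'w1.png');print(c)
E
```

```text
t: 0.48
tool_pos: [0.2488, -0.5178, 0.2602]
ee_rot: [-1.571, 0.002, -1.577]
ft_force: [-0.5, 0.3, 0.1]
gripper_width: 0.0939
t: 1.98
tool_pos: [0.5004, 0.0828, 0.2597]
ee_rot: [-1.572, 0.001, -1.566]
ft_force: [0.2, -0.4, 0.1]
gripper_width: 0.0941
t: 2.48
tool_pos: [0.498, 0.0785, 0.259]
ee_rot: [-1.137, -0.001, -1.573]
ft_force: [-0.1, -0.0, 0.7]
gripper_width: 0.0942
shift first (cm) [-0.17  4.79  5.83] then turn [ 0.2 -0.1  0.1] | shift after turn [-0.15  4.81  5.82]
shift first (cm) [-0.17 14.32  1.42] then turn [ 0.2 -0.1  0.1] | shift after turn [-0.15 14.32  1.38]
{'fx': 297.3186396354542, 'fy': 297.3186396354542, 'cx': 253.78404386382098, 'cy': 193.8810273061847, 'world_to_cam': array([[-2.49180251e-03, -9.99996477e-01,  9.15177129e-04,
         8.07484816e-02],
       [-9.88953504e-01,  2.32864866e-03, -1.48207775e-01,
         5.59468249e-01],
       [ 1.48205121e-01, -1.27437213e-03, -9.88955822e-01,
         3.77186554e-01],
       [ 0.00000000e+00,  0.00000000e+00,  0.00000000e+00,
         1.00000000e+00]])}
```

View pics/w1.png

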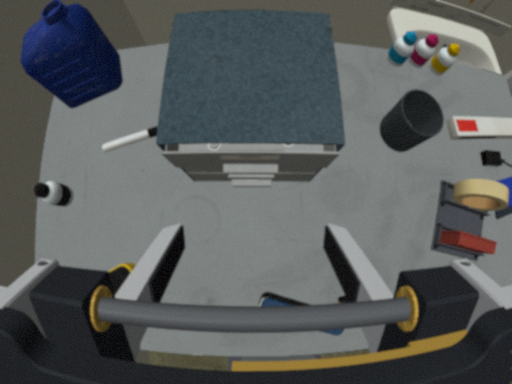

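View: lip at (250,168) centred between the fingers, cabinet front free, loupe hidden in the shut drawer.

```bash
python3 -m inch '[[[-0.15,2,0.7],[0,0,0],1],[[0,4,0.4],[0,0,0],1],[[0,4,0],[0,0,0],1],[[0,2.2,0],[0,0,0],1],[[0,2.2,0],[0,0,0],1],[[0,0,0],[0,0,0],1]]'; python3 -m inch '[[[0,0,0],[0,0,0],-0.5],[[0,0,0],[0,0,0],-0.5],[[0,0,0],[0,0,0],-0.5],[[0,0,0],[0,0,0],-0.5],[[0,0,0],[0,0,0],-0.5]]' 30
```

```text
t: 3.28
tool_pos: [0.5711, 0.0801, 0.1325]
ee_rot: [-1.139, -0.0, -1.573]
ft_force: [-0.5, 0.3, 0.5]
gripper_width: 0.0939
t: 3.9
tool_pos: [0.5714, 0.082, 0.1354]
ee_rot: [-1.133, 0.002, -1.571]
ft_force: [0.2, 5.8, 1.8]
gripper_width: 0.0584
```

```bash
python3 -m inch '[[[0,-0.43,-0.92],[0,0,0],-0.5],[[0,-0.86,-1.84],[0,0,0],-0.5],[[0,-0.86,-1.84],[0,0,0],-0.5],[[0,-0.86,-1.84],[0,0,0],-0.5],[[0,-0.86,-1.84],[0,0,0],-0.5],[[0,-0.86,-1.84],[0,0,0],-0.5],[[0,-0.43,-0.92],[0,0,0],-0.5],[[0,0,0],[0,0,0],-0.5]]'; python3 -c "
from h import *
p,d,c=snap('wrist');save(p,'w2.png')"
```

```text
t: 4.9
tool_pos: [0.4511, 0.0826, 0.1363]
ee_rot: [-1.128, 0.004, -1.572]
ft_force: [5.7, 8.5, -2.8]
gripper_width: 0.0566
```

View pics/w2.png

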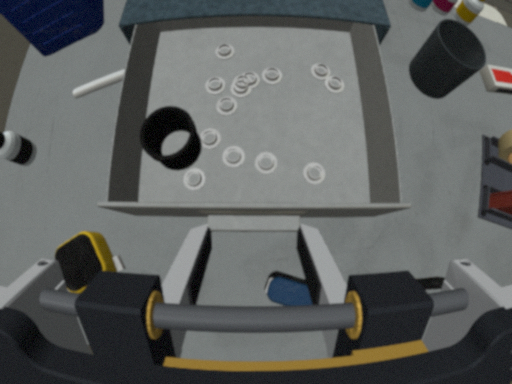

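Drawer is open with loupe at (170,137), standing; washers are just a printed/loose pattern on the floor. I pull a bit further to make sure of the stop.

```bash
python3 -m inch '[[[0,-0.2,-0.4],[0,0,0],-0.5],[[0,0,0],[0,0,0],-0.5],[[0,0,0],[0,0,0],-0.5]]'; python3 - <<'E'
from h import *
p,d,c=snap('top');W=cloud(d,c)
m=(W[...,2]>.172)&(W[...,2]<.187)&(abs(W[...,1]-.08)<.09)&(W[...,0]>.44)&(W[...,0]<.48)
print('panel top',np.percentile(W[m],[2,50,98],axis=0).round(4),m.sum())
m=(abs(W[...,2]-.128)<.012)&(abs(W[...,1]-.08)<.09)&(W[...,0]>.46)&(W[...,0]<.58)
print('floor',np.percentile(W[m],[1,50,99],axis=0).round(4))
m=(abs(W[...,2]-.16)<.012)&(W[...,1]>.10)&(W[...,1]<.16)&(W[...,0]>.475)&(W[...,0]<.58)
print('loupe',np.percentile(W[m],[1,50,99],axis=0).round(4),m.sum())
E
```

```text
t: 5.32
tool_pos: [0.4445, 0.0807, 0.1347]
ee_rot: [-1.135, -0.001, -1.572]
ft_force: [-0.8, 0.4, -0.4]
gripper_width: 0.028
panel top [[ 0.4647 -0.0045  0.1732]
 [ 0.4657  0.0846  0.1838]
 [ 0.475   0.1665  0.1864]] 64
floor [[ 0.4651 -0.0024  0.1236]
 [ 0.5242  0.077   0.1284]
 [ 0.5791  0.1661  0.1362]]
loupe [[0.4989 0.1185 0.1497]
 [0.5179 0.1388 0.1619]
 [0.5338 0.1536 0.1661]] 59
```

```bash
python3 -m inch '[[[0,-5,0],[0,0,0],-0.5],[[0,-4,0],[0,0,0],-1],[[0,0,0],[-10,0,0],-1],[[0,0,0],[-10,0,0],-1],[[0,0,0],[-5,0,0],-1],[[0,0,0],[0,0,0],-1]]'; python3 - <<'E'
from h import *
for n in('scene','top'):
    p,d,c=snap(n);W=cloud(d,c)
    m=(W[...,2]>.130)&(W[...,2]<.187)&(abs(W[...,1]-.08)<.08)&(W[...,0]>.44)&(W[...,0]<.472)
    print(n,m.sum(),np.percentile(W[m],[2,20,50,80,98],axis=0)[:,[0,2]].round(4))
    m=(W[...,2]>.137)&(W[...,2]<.149)&(abs(W[...,1]-.08)<.05)&(W[...,0]>.43)&(W[...,0]<.462)
    if m.sum():print('lip',m.sum(),np.percentile(W[m],[2,20,50,80,98],axis=0).round(4))
goto([.50,.03,.24],tool(0,-90))
E
```

```text
t: 6.12
tool_pos: [0.4076, 0.0807, 0.216]
ee_rot: [-1.572, -0.0, -1.572]
ft_force: [-0.8, -0.3, -0.4]
gripper_width: 0.0007
scene 475 [[0.4654 0.1319]
 [0.4667 0.1437]
 [0.4675 0.1612]
 [0.4682 0.1788]
 [0.4695 0.1854]]
top 21 [[0.4645 0.1306]
 [0.4646 0.1312]
 [0.4649 0.1335]
 [0.4713 0.182 ]
 [0.4718 0.186 ]]
shift first (cm) [ 5.09 -2.44  9.4 ] then turn [ 0.  -0.1  0. ] | shift after turn [ 5.1  -2.43  9.4 ]
```

```bash
python3 -m inch '[[[0,-2.4,0],[0,0,0],-1],[[1.5,0,4.6],[0,0,0],-1],[[1.5,0,4.6],[0,0,0],-1],[[0,0,0],[0,0,0],-1],[[0,4,0],[0,0,0],-1],[[0,3.8,0],[0,0,0],-1],[[0,0,0],[0,0,0],-1]]';  python3 -m inch '[[[0,0,-1.5],[0,0,0],-1],[[0,0,-0.8],[0,0,0],-1],[[0,0,-0.4],[0,0,0],-1],[[0,0,-0.3],[0,0,0],-1],[[0,0,0],[0,0,0],-1]]'
```

```text
t: 7.1
tool_pos: [0.4941, 0.0516, 0.1594]
ee_rot: [-1.579, 0.001, -1.571]
ft_force: [-0.4, 0.5, 0.5]
gripper_width: 0.0005
t: 7.72
tool_pos: [0.4774, 0.0511, 0.1653]
ee_rot: [-1.548, 0.001, -1.573]
ft_force: [19.7, 1.6, -15.5]
gripper_width: 0.0001
```

```bash
python3 -m inch '[[[0,0,1.5],[0,0,0],-1],[[0,0,0.5],[0,0,0],-1],[[0,-5,0],[0,0,0],-1],[[0,-5,0],[0,0,0],-1],[[0,0,0],[0,0,0],-1]]'; python3 - <<'E'
from h import *
n='scene'
p,d,c=snap(n);W=cloud(d,c)
m=(W[...,2]>.130)&(W[...,2]<.187)&(abs(W[...,1]-.08)<.08)&(W[...,0]>.44)&(W[...,0]<.472)
print(n,m.sum(),np.percentile(W[m],[2,20,50,80,98],axis=0)[:,[0,2]].round(4))
m=(abs(W[...,2]-.16)<.012)&(W[...,1]>.10)&(W[...,1]<.16)&(W[...,0]>.475)&(W[...,0]<.58)
print('loupe',np.percentile(W[m],[1,50,99],axis=0).round(4),m.sum())
m=(abs(W[...,2]-.19)<.003)&(abs(W[...,1]-.08)<.08)&(W[...,0]>.55);print('cab front rows',np.sort(W[m][:,0])[:40:4])
goto([.4755,-.2865,.22],tool(0,-15.5))
E
```

```text
t: 8.35
tool_pos: [0.4915, 0.0508, 0.268]
ee_rot: [-1.561, -0.001, -1.572]
ft_force: [0.9, 0.1, 0.1]
gripper_width: 0.0004
scene 478 [[0.4649 0.1307]
 [0.4662 0.1424]
 [0.467  0.1606]
 [0.4678 0.1782]
 [0.4691 0.1855]]
loupe [[0.4986 0.1192 0.1484]
 [0.5134 0.1355 0.1599]
 [0.5345 0.1547 0.165 ]] 94
cab front rows [0.58563444 0.58604523 0.58625104 0.58634756 0.58654819 0.58677288
 0.5869797  0.58729462 0.58764039 0.58782414]
shift first (cm) [33.74  4.51 -1.43] then turn [ -0.2 -74.5   0.2] | shift after turn [  7.64   4.5  -32.9 ]
```

```bash
python3 -m inch '[[[5.62,0,-0.24],[0,0,0],0.1],[[5.62,0,-0.24],[0,0,0],0.1],[[5.62,0,-0.24],[0,0,0],0.1],[[5.62,0,-0.24],[0,0,0],0.1],[[5.62,0,-0.24],[0,0,0],0.1],[[5.62,0,-0.24],[0,0,0],0.1],[[0,0,0],[0,0,0],0.1]]'; python3 -m inch '[[[0,0,0],[0,-10.6,0],0.1],[[0,0,0],[0,-10.6,0],0.1],[[0,0,0],[0,-10.6,0],0.1],[[0,0,0],[0,-10.6,0],0.1],[[0,0,0],[0,-10.6,0],0.1],[[0,0,0],[0,-10.6,0],0.1],[[0,0,0],[0,-10.6,0],0.1],[[0,0,0],[0,0,0],0.1]]'; python3 - <<'E'
from h import *
p,d,c=snap('wrist');save(p,'w3.png')
goto([.4755,-.2865,.12],tool(0,-15.5));goto([.4755,-.2865,.033],tool(0,-15.5))
# wrist fisheye: rays of red top-face pixels onto z=.066 plane
hsv=cv2.cvtColor(p,cv2.COLOR_RGB2HSV);H,S=hsv[...,0].astype(int),hsv[...,1]
v,u=np.indices(H.shape);dx,dy=u-c['cx'],v-c['cy'];r=np.hypot(dx,dy)+1e-9;t=r/c['fx']
ray=np.stack([np.sin(t)*dx/r,np.sin(t)*dy/r,np.cos(t)],-1);M=np.linalg.inv(c['world_to_cam'])
X=(ray/ray[...,2:]*d[...,None])@M[:3,:3].T+M[:3,3]
m=((H<8)|(H>172))&(S>110)&(d>0)&(X[...,2]>.055)&(X[...,2]<.075)&(abs(X[...,0]-.475)<.08)&(abs(X[...,1]+.287)<.08)
P=X[m];print(len(P),P.mean(0).round(4),np.percentile(P[:,2],[2,98]),cv2.minAreaRect(P[:,:2].astype(np.float32)))
E
```

```text
t: 9.28
tool_pos: [0.472, -0.2888, 0.2598]
ee_rot: [-1.575, 0.002, -1.577]
ft_force: [0.3, 1.0, -0.1]
gripper_width: 0.0517
t: 10.28
tool_pos: [0.4735, -0.2843, 0.2611]
ee_rot: [-1.569, 0.003, -0.277]
ft_force: [-0.5, 0.4, 0.1]
gripper_width: 0.0518
shift first (cm) [ 0.27 14.13 -0.15] then turn [-0.1 -0.5 -0.1] | shift after turn [ 0.24 14.13 -0.13]
shift first (cm) [ 0.29 22.83 -0.16] then turn [-0.1 -0.5 -0.1] | shift after turn [ 0.24 22.83 -0.13]
1096 [ 0.4752 -0.2851  0.0635] [0.05772362 0.06629901] ((0.47530555725097656, -0.2852959632873535), (0.09195362031459808, 0.021965857595205307), 74.44239044189453)
```

View pics/w3.png

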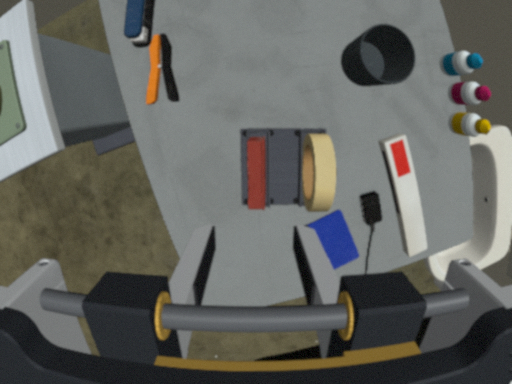

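Tin top at (257,172), tape at (320,172), axes aligned with the jaws; the wrist depth confirms (0.475, -0.285), top 0.066.

```bash
python3 -m inch '[[[0.22,2,-0.05],[0,0,0],0.1],[[0,6,0],[0,0,0],0.1],[[0,6,0],[0,0,0],0.1],[[0,4.8,0],[0,0,0],0.1],[[0,2.5,0],[0,0,0],0.1],[[0,1.5,0],[0,0,0],0.1],[[0,0,0],[0,0,0],0.1]]'; python3 -m inch '[[[0,0,0],[0,0,0],-0.9],[[0,0,0],[0,0,0],-0.9],[[0,0,0],[0,0,0],-0.9],[[0,0,0],[0,0,0],-0.9],[[0,0,0],[0,0,0],-0.9]]' 20
```

```text
t: 11.2
tool_pos: [0.4754, -0.2865, 0.0335]
ee_rot: [-1.57, 0.002, -0.278]
ft_force: [-0.0, 0.1, -0.6]
gripper_width: 0.0515
t: 11.82
tool_pos: [0.4767, -0.2878, 0.0353]
ee_rot: [-1.571, -0.002, -0.277]
ft_force: [0.0, 0.8, 4.9]
gripper_width: 0.0224
```

```bash
python3 -m inch '[[[0,-2,0],[0,0,0],-0.9],[[0,-4,0],[0,0,0],-0.9],[[0,-5,0],[0,0,0],-0.9],[[0,-5,0],[0,-8,0],-0.9],[[0,-2,0],[0,-7.9,0],-0.9],[[0.7,0,6],[0,0,0],-0.9],[[0.7,0,6],[0,0,0],-0.9],[[0.7,0,6],[0,0,0],-0.9],[[0.3,0,1.2],[0,0,0],-0.9],[[0,0,0],[0,0,0],-0.9]]';python3 -m inch '[[[0,0,0],[0,0,-10],-0.9],[[0,0,0],[0,0,-10],-0.9],[[0,0,0],[0,0,-10],-0.9],[[0,0,0],[0,0,-10],-0.9],[[0,0,0],[0,0,-10],-0.9],[[0,0,0],[0,0,0],-0.9]]'; python3 - <<'E'
from h import *
Rt=tool(0,0)*R.from_euler('z',-50,degrees=True)
print(Rt.as_matrix().round(2))
goto([.585,-.095,.06],Rt)
p,d,c=snap('scene');save(cv2.resize(p[60:260,100:360],None,fx=2.5,fy=2.5),'s1.png')
E
```

```text
t: 13.08
tool_pos: [0.4997, -0.0949, 0.214]
ee_rot: [-1.571, 0.001, 0.003]
ft_force: [0.1, -0.4, -0.9]
gripper_width: 0.0224
t: 13.82
tool_pos: [0.497, -0.0938, 0.2097]
ee_rot: [-1.557, -0.83, -0.008]
ft_force: [-0.5, 0.1, -0.4]
gripper_width: 0.0223
[[ 0.64  0.77 -0.  ]
 [-0.    0.    1.  ]
 [ 0.77 -0.64  0.  ]]
shift first (cm) [-5.11 16.59 -0.28] then turn [-0.4 -0.3 -2.4] | shift after turn [-5.81 16.36 -0.12]
```

View pics/s1.png

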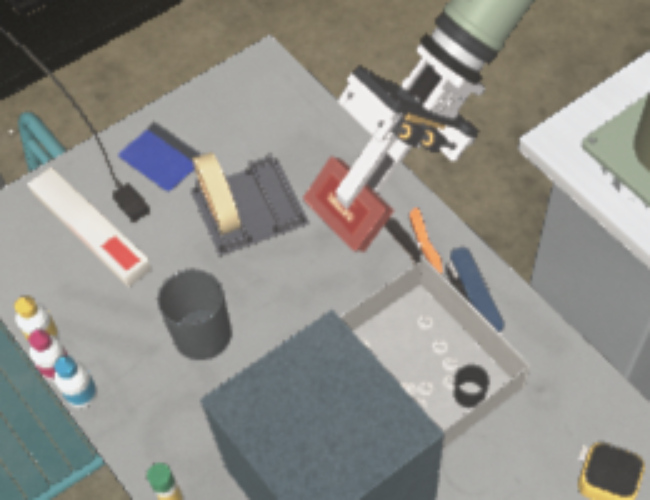

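Picture: tin held lid up (310–390, 160–245), tape (215,190), loupe (472,385) all in place.

```bash
python3 -m inch '[[[-1.4,4.2,0],[0,0,-1],-0.9],[[-1.4,4.2,0],[0,0,-1],-0.9],[[-1.4,4.2,0],[0,0,0],-0.9],[[-1.3,3.8,-0.1],[0,0,0],-0.9],[[0,0,0],[0,0,0],-0.9],[[0,0,0],[0,0,0],-0.9]]'; python3 -m inch '[[[-0.77,0.64,0],[0,0,0],-0.9],[[-0.77,0.64,0],[0,0,0],-0.9],[[-0.4,0.32,0],[0,0,0],-0.9],[[0,0,0],[0,0,0],-0.9]]'
```

```text
t: 14.62
tool_pos: [0.5903, -0.0932, 0.067]
ee_rot: [-1.565, -0.874, 0.005]
ft_force: [0.8, 0.1, -0.3]
gripper_width: 0.0225
t: 15.12
tool_pos: [0.589, -0.0932, 0.0422]
ee_rot: [-1.565, -0.875, 0.003]
ft_force: [0.0, -0.7, 0.2]
gripper_width: 0.0223
```

```bash
python3 -m inch '[[[-0.46,0.38,0],[0,0,0],-0.9],[[-0.31,0.26,0],[0,0,0],-0.9],[[-0.2,0.16,0],[0,0,0],-0.9],[[0,0,0],[0,0,0],-0.9]]'
```

```text
t: 15.62
tool_pos: [0.588, -0.0925, 0.0277]
ee_rot: [-1.563, -0.872, 0.001]
ft_force: [0.6, 0.1, -0.8]
gripper_width: 0.0224
```

```bash
python3 -m inch '[[[-0.15,0.13,0],[0,0,0],-0.9],[[0,0,0],[0,0,0],-0.36],[[0,0,0],[0,0,0],-0.36],[[-0.64,-0.77,0],[0,0,0],-0.36],[[-0.64,-0.77,0],[0,0,0],-0.36],[[-0.64,-0.77,0],[0,0,0],-0.36],[[-0.64,-0.77,0],[0,0,0],-0.36],[[-0.64,-0.77,0],[0,0,0],-0.36],[[0,0,0],[0,0,0],-0.36]]';python3 -c "
from h import *
p,d,c=snap('scene');save(cv2.resize(p[60:260,100:360],None,fx=2.5,fy=2.5),'s2.png')"
```

```text
t: 16.75
tool_pos: [0.537, -0.0929, 0.0258]
ee_rot: [-1.562, -0.871, 0.0]
ft_force: [-1.4, 0.5, -0.9]
gripper_width: 0.0298
```

View pics/s2.png

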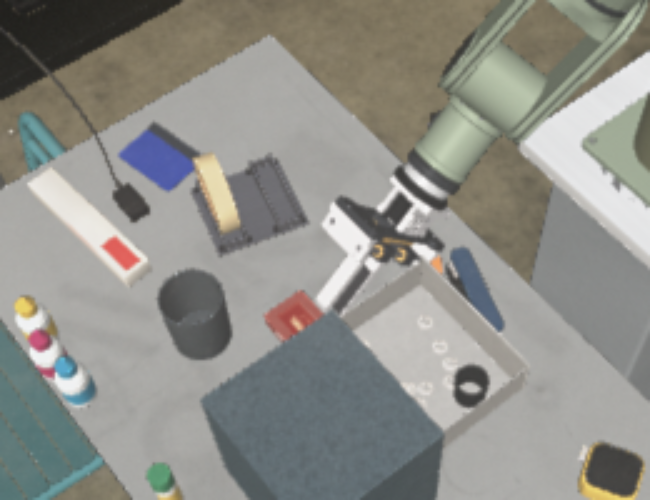

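Tin at (300,315), nearly or fully down, lid up; retreat and look.

```bash
python3 -m inch '[[[0,-2,0],[0,0,0],-0.36],[[0,-2,0],[0,0,0],-0.36],[[0,-4,0],[0,0,0],-0.36],[[0,-4,0],[0,0,0],0.9],[[1.5,-4,0],[0,0,0],0.9],[[0,0,0],[0,0,10],0.9],[[0,0,0],[0,0,10],0.9],[[0,0,0],[0,0,10],0.9],[[0,0,0],[0,0,10],0.9],[[0,0,0],[0,0,10],0.9],[[0,0,0],[0,0,0],0.9]]';python3 - <<'E'
from h import *
for n in('top','scene'):
    p,d,c=snap(n);W=cloud(d,c)
    hsv=cv2.cvtColor(p,cv2.COLOR_RGB2HSV);H,S=hsv[...,0].astype(int),hsv[...,1]
    m=((H<8)|(H>172))&(S>110)&(abs(W[...,0]-.56)<.07)&(abs(W[...,1]+.09)<.07)
    P=W[m];print(n,len(P),P.mean(0).round(4),np.percentile(P,[2,50,98],axis=0).round(4))
    q=W[m&(W[...,2]>.017)];print(cv2.minAreaRect(q[:,:2].astype(np.float32)))
p,d,c=snap('wrist');save(p,'w4.png')
goto([.57,-.0935,.12],tool(0,0))
E
```

```text
t: 18.18
tool_pos: [0.4644, -0.1085, 0.1453]
ee_rot: [-1.54, -0.055, 0.034]
ft_force: [-0.8, -0.5, -0.9]
gripper_width: 0.0892
top 280 [ 0.5778 -0.0829  0.023 ] [[ 0.549  -0.1307  0.0184]
 [ 0.5812 -0.0801  0.023 ]
 [ 0.6014 -0.0508  0.0277]]
((0.574861466884613, -0.09226228296756744), (0.08402705937623978, 0.053872715681791306), 89.74689483642578)
scene 192 [ 0.575  -0.1175  0.0231] [[ 0.5476 -0.1377  0.0184]
 [ 0.5743 -0.1181  0.0229]
 [ 0.6017 -0.0963  0.0276]]
((0.5742842555046082, -0.11694250255823135), (0.057428088039159775, 0.044289231300354004), 2.861708641052246)
shift first (cm) [10.85  3.08  1.02] then turn [-1.9  1.8  3.1] | shift after turn [10.96  2.45  1.46]
```

View pics/w4.png

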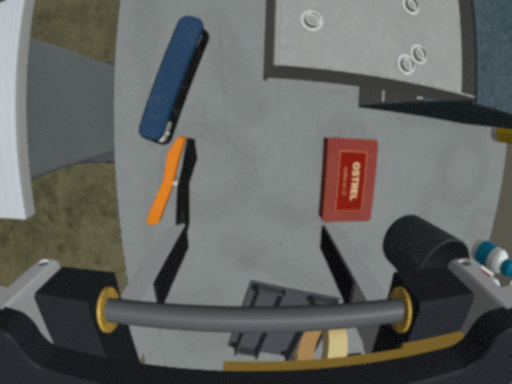

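Tin flat, lid up at (350,180), lettering visible; clamp, stapler, cup untouched. Measure its centre and yaw from this wrist view.

```bash
cat >> h.py <<'E'
def wcloud(d,c):
    v,u=np.indices(d.shape);dx,dy=u-c['cx'],v-c['cy'];r=np.hypot(dx,dy)+1e-9;t=r/c['fx']
    ray=np.stack([np.sin(t)*dx/r,np.sin(t)*dy/r,np.cos(t)],-1);M=np.linalg.inv(c['world_to_cam'])
    return (ray/ray[...,2:]*d[...,None])@M[:3,:3].T+M[:3,3]
def tin(lo,hi,cx,cy):
    p,d,c=snap('wrist');X=wcloud(d,c);hsv=cv2.cvtColor(p,cv2.COLOR_RGB2HSV);H,S=hsv[...,0].astype(int),hsv[...,1]
    m=((H<8)|(H>172))&(S>110)&(X[...,2]>lo)&(X[...,2]<hi)&(abs(X[...,0]-cx)<.09)&(abs(X[...,1]-cy)<.09)
    P=X[m];r=cv2.minAreaRect(P[:,:2].astype(np.float32));print('tin',len(P),np.percentile(P[:,2],[2,50,98]).round(4),np.round(r[0],4),np.round(r[1],4),r[2]);return p
E
python3 -m inch '[[[0,0,0],[-1.9,1.8,3.1],0.95],[[0,0,0],[0,0,0],0.95],[[0,0,0],[0,0,0],0.95]]'; python3 - <<'E'
from h import *
tin(.014,.03,.57,-.09)
goto([.574,-.0925,.12],tool(0,0))
E
```

```text
t: 18.7
tool_pos: [0.4607, -0.1086, 0.1453]
ee_rot: [-1.572, -0.001, 0.0]
ft_force: [-0.9, -0.5, 0.1]
gripper_width: 0.0915
tin 3849 [0.0208 0.0224 0.024 ] [ 0.5742 -0.092 ] [0.0607 0.0929] 0.5833086967468262
shift first (cm) [11.32  2.54  1.63] then turn [ 0.1 -0.   0.1] | shift after turn [11.32  2.53  1.62]
```

```bash
python3 -m inch '[[[5.65,0,0.8],[0,0,0],1],[[5.7,0,0.85],[0,0,0],1],[[0,0,0],[0,0,0],1],[[0,5,0],[0,0,0],1],[[0,5,0],[0,0,0],1],[[0,2.5,0],[0,0,0],1],[[0,1.4,0],[0,0,0],1],[[0,0,0],[0,0,0],1]]'; python3 -m inch '[[[0,0,0],[0,0,0],0],[[0,0,0],[0,0,0],0],[[0,0,0],[0,0,0],0],[[0,0,0],[0,0,0],0],[[0,0,0],[0,0,0],0]]' 25
```

```text
t: 19.75
tool_pos: [0.574, -0.0925, 0.0059]
ee_rot: [-1.572, 0.001, -0.0]
ft_force: [0.0, -0.5, -0.0]
gripper_width: 0.0939
t: 20.38
tool_pos: [0.5756, -0.0925, 0.0068]
ee_rot: [-1.573, -0.001, 0.0]
ft_force: [-1.2, 0.5, 3.4]
gripper_width: 0.0604
```

```bash
python3 -m inch '[[[0,-2,0],[0,0,0],0],[[0,-5,0],[0,0,0],0],[[0,-6,0],[0,0,0],0],[[0,-6,0],[0,0,0],0],[[0,-6,0],[0,0,0],0],[[0,-2,0],[0,0,0],0],[[-1,0,3],[0,0,0],0],[[-1.5,0,5],[0,0,0],0],[[-1.5,0,5],[0,0,0],0],[[-0.9,0,1.9],[0,0,0],0],[[0,0,0],[0,0,0],0]]'; python3 - <<'E'
from h import *
goto([.526,.057,.138],tool(0,0))
p=tin(.2,.32,.526,.057);save(p,'w5.png')
E
```

```text
t: 21.75
tool_pos: [0.5258, 0.0577, 0.2767]
ee_rot: [-1.574, -0.002, 0.003]
ft_force: [-0.4, 0.1, -0.4]
gripper_width: 0.0603
shift first (cm) [ 0.   13.87 -0.04] then turn [0.2 0.1 0.1] | shift after turn [ 0.02 13.87 -0.07]
tin 11448 [0.2824 0.2922 0.2936] [0.5258 0.0599] [0.061  0.0922] 0.4155498445034027
```

View pics/w5.png

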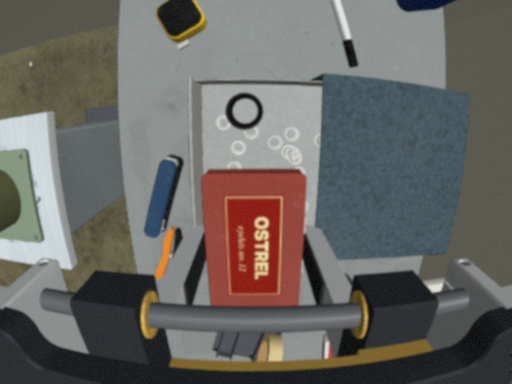

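Tin held level, lid up, above drawer (255,240); loupe (245,110) clear. Lowering.

```bash
python3 -m inch '[[[0,4,-0.2],[0.2,0,0],0],[[0,4,0],[0,0,0],0],[[0,3,0],[0,0,0],0],[[0,1.5,0],[0,0,0],0],[[0,0.9,0],[0,0,0],0],[[0,0,0],[0,0,0],0]]'; python3 -m inch '[[[0,0.3,0],[0,0,0],0],[[0,0,0],[0,0,0],0]]'
```

```text
t: 22.55
tool_pos: [0.5266, 0.0547, 0.1422]
ee_rot: [-1.569, -0.001, -0.0]
ft_force: [0.1, -0.3, -0.6]
gripper_width: 0.0602
t: 22.8
tool_pos: [0.5266, 0.0552, 0.1397]
ee_rot: [-1.569, -0.002, 0.0]
ft_force: [0.4, -0.3, -0.7]
gripper_width: 0.0606
```

```bash
python3 -m inch '[[[0,0.3,0],[0,0,0],0],[[0,0,0],[0,0,0],0]]'; python3 -m inch '[[[0,0.2,0],[0,0,0],0],[[0,0,0],[0,0,0],0]]'
```

```text
t: 23.05
tool_pos: [0.526, 0.0553, 0.1358]
ee_rot: [-1.569, -0.0, 0.0]
ft_force: [0.2, 0.1, -0.1]
gripper_width: 0.0603
t: 23.3
tool_pos: [0.5271, 0.0552, 0.1351]
ee_rot: [-1.569, -0.003, 0.0]
ft_force: [0.1, 0.3, 5.1]
gripper_width: 0.06
```

```bash
python3 -m inch '[[[0,0,0],[0,0,0],0.55],[[0,0,0],[0,0,0],0.55],[[0,0,0],[0,0,0],0.55],[[0,-1,0],[0,0,0],0.55],[[0,-3,0],[0,0,0],0.55],[[0,-5,0],[0,0,0],0.55],[[0,-5,0],[0,0,0],0.55],[[0,0,0],[0,0,0],0.55]]'; python3 - <<'E'
from h import *
p=tin(.13,.17,.526,.057);save(p,'w6.png')
goto([.42,.08,.28],tool(0,-90))
E
```

```text
t: 24.3
tool_pos: [0.5294, 0.0548, 0.2803]
ee_rot: [-1.57, -0.012, 0.0]
ft_force: [0.7, 1.1, 0.7]
gripper_width: 0.0728
tin 4113 [0.1491 0.1506 0.1522] [0.5274 0.0557] [0.0582 0.0937] 0.5967952013015747
shift first (cm) [-10.76  -0.36   2.51] then turn [-0.3 90.   0.2] | shift after turn [ -2.51  -0.29 -10.77]
```

View pics/w6.png

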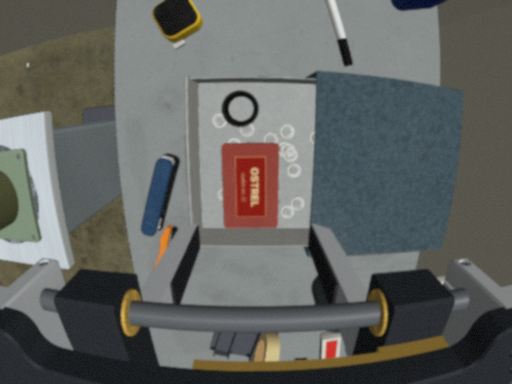

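Tin lies flat, lid up at (250,185), top at 0.1506 (=0.128+0.022); loupe (240,108) standing. Now push shut.

```bash
python3 -m inch '[[[-4,0,0.5],[0,0,0.7],-1],[[-5,0,1],[0,0,0],-1],[[-4.4,0,1],[0,0,0],-1],[[0,0,0],[0,0,0],-1],[[0,5,0],[0,0,0],-1],[[0,5,0],[0,0,0],-1],[[0,2.5,0],[0,0,0],-1],[[0,0,0],[0,0,0],-1]]'; python3 -m inch '[[[2,0,0],[0,0,0],-1],[[2,0,0],[0,0,0],-1],[[1,0,0],[0,0,0],-1],[[0.7,0,0],[0,0,0],-1],[[1,0,0],[0,0,0],-1],[[1.2,0,0],[0,0,0],-1],[[1.2,0,0],[0,0,0],-1],[[1.2,0,0],[0,0,0],-1],[[0,0,0],[0,0,0],-1]]'
```

```text
t: 25.35
tool_pos: [0.3885, 0.0799, 0.1472]
ee_rot: [-1.569, 0.019, -0.0]
ft_force: [0.8, 0.5, 0.2]
gripper_width: 0.0006
t: 26.48
tool_pos: [0.4947, 0.0801, 0.1489]
ee_rot: [-1.569, 0.011, 0.0]
ft_force: [-0.2, -0.1, 0.2]
gripper_width: 0.0005
```

```bash
python3 -m inch '[[[1,-0.1,0],[0,0,0],-1],[[1.2,0,0],[0,0,0],-1],[[1.2,0,0],[0,0,0],-1],[[1.2,0,0],[0,0,0],-1],[[1,0,0],[0,0,0],-1],[[0.7,0,0],[0,0,0],-1],[[0.4,0,0],[0,0,0],-1],[[0,0,0],[0,0,0],-1]]'; python3 -m inch '[[[0.4,0,0],[0,0,0],-1],[[0.3,0,0],[0,0,0],-1],[[0.3,0,0],[0,0,0],-1],[[0,0,0],[0,0,0],-1]]'
```

```text
t: 27.48
tool_pos: [0.5609, 0.0802, 0.1491]
ee_rot: [-1.569, 0.011, 0.0]
ft_force: [0.6, -0.5, 0.1]
gripper_width: -0.0002
t: 27.98
tool_pos: [0.571, 0.0802, 0.149]
ee_rot: [-1.569, 0.011, 0.0]
ft_force: [-0.5, 0.5, 0.4]
gripper_width: 0.0005
```

```bash
python3 -m inch '[[[0.3,0,0],[0,0,0],-1],[[0.2,0,0],[0,0,0],-1],[[0,0,0],[0,0,0],-1]]';python3 -m inch '[[[0.3,0,0],[0,0,0],-1],[[0.2,0,0],[0,0,0],-1],[[0,0,0],[0,0,0],-1]]'; python3 - <<'E'
from h import *
for n in('scene','top'):
    p,d,c=snap(n);W=cloud(d,c);z=np.load(n+'0.npz');W0=cloud(z['d'],z)
    for w in(W0,W):
        m=(w[...,2]>.06)&(w[...,2]<.184)&(abs(w[...,1]-.08)<.09)&(w[...,0]>.45)&(w[...,0]<.583)&((w[...,1]>.11)|(w[...,1]<.05)); print(n,m.sum(),np.percentile(w[m],[3,50,97],axis=0)[:,0].round(4) if m.sum() else '')
E
```

```text
t: 28.35
tool_pos: [0.572, 0.0802, 0.1489]
ee_rot: [-1.57, 0.021, 0.001]
ft_force: [-10.2, -0.1, 7.0]
gripper_width: 0.0008
t: 28.72
tool_pos: [0.5718, 0.0802, 0.149]
ee_rot: [-1.57, 0.032, 0.001]
ft_force: [-24.6, -1.8, 17.2]
gripper_width: 0.0004
scene 89 [0.5769 0.5795 0.5809]
scene 0 
top 131 [0.5765 0.5774 0.5807]
top 0
```

```bash
python3 -m inch '[[[-1,0,0],[0,0,0],-1],[[-5,0,0],[0,0,0],-1],[[-5,-1,0],[0,0,0],-1],[[-3,-5,0],[0,0,0],-1],[[0,-5,-3],[0,0,0],-1],[[0,0,-6],[0,0,0],-1],[[0,0,-6],[0,0,0],-1],[[0,0,-6],[0,0,0],-1],[[0,0,-6],[0,0,0],-1],[[0,0,0],[0,0,0],-1],[[0,0,0],[0,0,0],-1]]'; python3 - <<'E'
from h import *
for n in('scene','top'):
    p,d,c=snap(n);W=cloud(d,c);z=np.load(n+'0.npz');W0=cloud(z['d'],z)
    for w in(W0,W):
        m=(w[...,2]>.06)&(w[...,2]<.184)&(abs(w[...,1]-.08)<.09)&(w[...,0]>.44)&(w[...,0]<.583); print(n,m.sum(),np.percentile(w[m],[3,50,97],axis=0)[:,0].round(4) if m.sum() else '')
        m=(w[...,2]>.135)&(w[...,2]<.15)&(abs(w[...,1]-.08)<.04)&(w[...,0]>.44)&(w[...,0]<.583)
        if m.sum(): print('lip',m.sum(),np.percentile(w[m],[3,50,97],axis=0)[:,0].round(4))
    a=np.nan_to_num(W[...,2]-W0[...,2]);ok=(W0[...,0]>.3)&(W0[...,0]<.8)&(abs(W0[...,1])<.53)
    k,l,s,cc=cv2.connectedComponentsWithStats(((abs(a)>.008)&ok).astype(np.uint8))
    print([(cc[i].round(),s[i,4],np.nanmean(W0[l==i],0).round(2)) for i in range(1,k) if s[i,4]>20])
    save(p,n+'9.png')
E
```

```text
t: 30.2
tool_pos: [0.442, -0.1897, 0.2599]
ee_rot: [-1.569, 0.012, -0.0]
ft_force: [-0.6, 0.8, 0.5]
gripper_width: 0.0005
scene 132 [0.5769 0.5794 0.5809]
scene 0 
[(array([210.,  84.]), np.int32(205), array([ 0.33, -0.49,  0.  ])), (array([230.,  97.]), np.int32(35), array([ 0.31, -0.39,  0.  ])), (array([209., 132.]), np.int32(288), array([ 0.48, -0.28,  0.05])), (array([258., 210.]), np.int32(169), array([0.58, 0.09, 0.18]))]
top 278 [0.5687 0.577  0.5803]
lip 87 [0.5683 0.5744 0.578 ]
top 118 [0.5742 0.5777 0.5814]
lip 61 [0.5741 0.5777 0.5811]
[(array([236., 171.]), np.int32(341), array([0.58, 0.08, 0.16])), (array([372., 219.]), np.int32(6583), array([ 0.44, -0.36,  0.01])), (array([236., 176.]), np.int32(40), array([0.57, 0.08, 0.14]))]
```

View pics/top9.png

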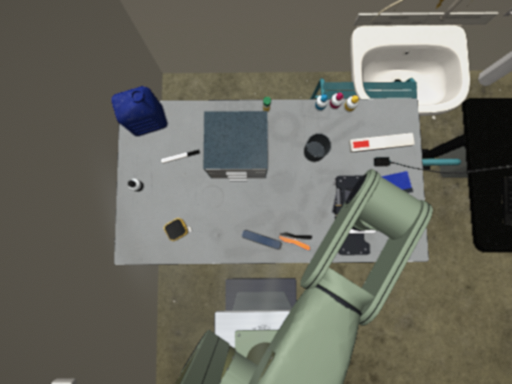

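The top view shows the drawer shut, with its lip at (237,177). The depth comparison shows no change except the missing tin, the panel front and the arm's own shadow areas.

```bash
python3 -c "
from plant import arm
print(arm.sign_off())"
```

```text
the job is handed in; nothing more can be done
None
```

The tin is in the top drawer, flat on its floor and lid up next to the loupe, and the drawer is pushed shut. I handed the job in with the robot clear, at about 30 s of the 72 s allowed.

**How it went**
- **Opening the drawer:** I pinched the lip and pulled. The grip slipped off the lip at the end of the pull. I then pushed the panel out from inside with shut fingers. It did not give at about 20 N, and the panel moved only 0.5 mm, so it was at its stop.
- **The tin:** I took it out of the slot and laid it lid up on the desk. I leaned it on its hinge edge there and let the back edge slide down off the finger. Then I took it again across its width, lowered it level into the drawer until it touched (5 N), and released it.
- **Closing the drawer:** I pushed the panel with shut fingers until it stopped moving, at 25 N, then moved clear.

**Last checks**
- **Tin and loupe in the drawer:** Before closing, the tin's top measured 0.1506 m, against 0.150 m expected, and the loupe was standing clear of it. The cameras can't see either one now that the drawer is shut.
- **Drawer shut:** It stalled within 1–2 mm of where I expected. My readings disagreed slightly: the panel now sits about 6 mm further in than at the start, so the drawer was probably slightly open then.
- **Everything else:** Depth compared with the start shows nothing else moved on the desk. The sorter and tape were behind the arm in the last top view, but the scene camera shows only the tin missing there.

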